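Hold a torch battery stick down in the tester's V cradle

TASK

Take the torch battery stick from its rest and lay it in the V groove of the battery tester, centred lengthwise, with its small stud towards the meter box. Press it down so that it bears on both sloping brass flanks, all along, and the sprung cradle is at the bottom of its travel, and finish while still holding it pressed there: do not let up. Leave the radios, the flat battery pack and the mug where they are.

Things in the scene. Friction and masses are not known exactly. Their poses are not given: they have to be found in the camera images.
- stick: Grey torch battery stick with steel end bands, mass about 0.15 to 0.31 kg: a cylinder of diameter 34 and length 144, plus a round steel stud of diameter 12 that sticks out 8 from its +x end. Origin on the axis at the middle of the 144 barrel; x along the axis towards the stud. At the start it lies level in the rest, its axis 33 above the table.
- rest: Black rest fixed to the table: plate 170 (x) x 90 (y) x 4, origin at the centre of its underside. Supports 22 long, 44 wide at x = -56 and +56 carry the stick 16 above the table; lips beside it reach 23. Between them (x -45 to +45) is only the plate: grip the stick there from above across its diameter. The stick lies along x, stud at +x, up to 5 off centre lengthwise.
- tester: Black battery tester fixed to the table: base from x = -100 to +165, 110 wide in y, 20 high; origin on the table under the middle of the V cradle, x along the groove towards the meter box, z up. The grey meter box with a display stands at x = 105 to 160, 100 wide, its top 55 above the table.
- groove (a point): Bottom line of the 90 degree V groove, midway along the cradle; axes as the tester's, moves with the cradle; 52 above the table when up. Brass-faced saddles at x = -62 to -36 and 36 to 62, flanks 21 high, mouth 42 wide. The gap between them is 72 long for the fingers, its floor (50 wide) 12 below this line. A seated stick's axis is 24 above this line.
- cradle (a joint): Travel of the sprung cradle, m: 0 up (rest), 0.010 at the lower stop; grows as it is pressed down and springs back when let go. The stick's own weight does not move it. Pressing on a seated stick, it starts to move at about 3 to 5 N and reaches the stop at about 12 to 15 N (0.9 N per mm). It moves only straight up and down and does not give sideways: a stick gripped 0.5 off the middle bears on one flank only; let go, it settles onto both.
- radio_a: Bystander: black two-way radio standing upright, 36 x 56 x 118 with an aerial up to 163 high. Origin at the centre of its underside.
- radio_b: Bystander: a second radio, the same, lying flat on its back, 36 high and 163 long with the aerial along x. Origin on the table under its middle.
- pack: Bystander: flat black radio battery pack, 85 x 52 x 18, lying on the table. Origin at the centre of its underside.
- mug: Bystander: white mug, 80 across, 90 high. Origin at the centre of its underside.
- stud (a point): Outer end of the stick's stud, on its axis, 80 from the stick's origin.
There are look-alikes about, which are no part of the job. There is more than one size of the stick; the one meant has the size given above.

How it is judged:
By the outcome, as a careful person would: the job done as asked, in the order asked, and still so for the second after the job is handed in, while the arm keeps its last pose, push and grip.
It also fails if it takes over 51 s, if anything falls off the work surface, if the arm or the gripper's body presses on something with over 40 N, if the wrist force passes 120 N, or if a joint passes its speed limit or range.

ROBOT

A 6-joint arm with a two-finger parallel gripper is mounted at the origin on the work surface. World frame = base frame: x ahead of the robot, y to its left, z up, the work surface at z = 0. Lengths are in m, angles in degrees, forces in N, time in s.
With the tool pointing down it reaches from about 0.3 to 0.75 m from the base axis. Payload 8.5 kg.
Tool frame: the origin (TCP) lies between the finger pads; the fingertips stand env.finger_overhang ahead of it and the grasp point (between the pads) lies 2 mm behind it (env.finger_overhang is the distance from the TCP to the fingertips, in m); z points along the fingers, y is the line along which they close (so a half turn about z gives the same grasp; the last joint's range is limited). The gripper opens to 85 mm and grips with 20 to 120 N. Pads are 22 mm wide; open, the fingers measure 114 mm over their backs; the gripper's body (76 mm by 85 mm) begins 54 mm behind the grasp point. The pads swing forward as they close: fully open they stand 13 mm farther back than shut.
Start: joints at [-76.278, 21.807, 74.336, -0, 83.858, -12.336], TCP at [0.242, -0.494, 0.248] pointing down, gripper open.
Joint ranges: [-178.18, 178.18], [-50.72, 133.34], [12.68, 142.11], [-81.47, 261.47], [9.98, 163.14], [-165.26, 165.26]. Speed limits (degrees/s): [136.94, 136.94, 180, 180, 180, 180].

INTERFACE

Orientations are given as a 3x3 rotation matrix whose columns are the frame's x, y, z axes.
In Python, from rig import env gives the robot as it stands. The module is installed in compiled form; this text tells all that it offers.
- The arm moves only by the tool jog_arm, never from a script. Its arguments are lists of equal length, an entry for each row: "hand": the finger opening in m, from 0 to 0.0854; "travel": the shift along the world's x, y, z in m, a list of three; "yaw": the turn about the world's z in rad. A call has exactly 5 rows; each row shifts and turns the commanded pose from where the row before left it; what a row does not reach is not made up. A row lasts 1/8 s, in which the tool goes at most 62.5 mm and 10.7 degrees, less where a joint would pass 70% of its speed; a pose out of reach is approached as far as the arm can. A call is refused whole if a number of a shift passes 0.0625 or a number of a turn 0.188, either way. A call with a gripper value outside its range is refused whole. The fingers move at their own pace and stop on an object; "grip_force" is the grip in N (left out, the last holds). Time passes only in rows, so rows that do not move let the fingers close, or fill a call up. It gives the time, the measured TCP pose, the force, the opening and the grip force at its end, in the units of the state.
- env.observe(): the state, without advancing time (a new reading comes with each control period).
- env.get_image(name): name is "side" or "top" or "wrist"; returns the picture (384x512x3 uint8, red, green, blue); there is no depth.
- env.calibration(name): a dict with "fx", "fy", "cx", "cy" (pixels), "k1" (the pictures are not rectified: a ray, as slopes to the right and down, at radius r is drawn at 1 + k1 r^2 times it, then the intrinsics apply), "position" and "rotation" of the camera in the world; the wrist camera has in their place "hand_eye" (4x4, takes a point from camera to tool coordinates, whose origin is the TCP and whose axes are the flange's). Camera axes: x right, y down, z forward; pixel columns grow to the right and rows downward; lengths in m; the calibration is good to about 2 mm. A picture is of the moment at which its call begins: read the wrist's pose just before it. calibration takes no time and is no camera call.
- env.close_job(): hands the job in; it is judged then, once.
The state is a dict: "time_s": time; "q": joint angles; "qvel": joint speeds; "joint_efforts": joint torques, N m; "position": TCP position; "tool_rot": TCP orientation; "ft_force": force on the tool from outside, world axes, zero at the start; "wrist_torque": the same for the moment, N m; "grip_width": finger opening in m; "gripper_force": force on a finger pad.
Only numpy, scipy, OpenCV 4.12 (cv2) and the standard library are available. Lean on these libraries where they do the work, as an engineer would, in place of code of your own. Each camera call takes 0.05 s, during which the arm holds its last target. There are 200 camera calls.

## Working session

There is one attempt and no reset: what is moved stays moved. The work goes in short steps, Python scripts to look and compute and a tool call to move; the robot and the scene stay as the last step left them, time stands still between calls to the robot, and variables do not carry over. Pictures are saved under pics/ and viewed, at most 10 in all, crops included, and the job is handed in when it is done.

Besides the shell and the picture viewer there is one more tool, called after "Request:" in YAML: its name, and indented under it one key for each argument. jog_arm: Moves the arm, as the interface text tells. Its arguments: {"type":"object","properties":{"hand":{"type":"array"},"travel":{"type":"array"},"yaw":{"type":"array"},"grip_force":{"type":"number"}},"required":["hand","travel","yaw"]}

```bash
mkdir -p pics; cat > h.py <<'E'
from rig import env
import numpy as np, cv2
def snap(n,f):
    s=env.observe(); im=env.get_image(n); cv2.imwrite('pics/'+f,im[:,:,::-1]); return s,im
def cam(n,s=None):
    c=env.calibration(n)
    if n=='wrist':
        H=np.array(c['hand_eye']);R=np.array(s['tool_rot']);return c,np.array(s['position'])+R@H[:3,3],R@H[:3,:3]
    return c,np.array(c['position']),np.array(c['rotation'])
def pix2w(n,uv,z,s=None):
    c,p,R=cam(n,s);K=np.array([[c['fx'],0,c['cx']],[0,c['fy'],c['cy']],[0,0,1]])
    out=[]
    for u,v in uv:
        d=np.array([(u-c['cx'])/c['fx'],(v-c['cy'])/c['fy']]);x=d.copy()
        for _ in range(20): x=d/(1+c['k1']*(x@x))
        r=R@np.array([x[0],x[1],1]);out.append(p+r*(z-p[2])/r[2])
    return np.array(out)
def w2pix(n,P,s=None):
    c,p,R=cam(n,s);q=(np.atleast_2d(P)-p)@R;x=q[:,:2]/q[:,2:]
    x=x*(1+c['k1']*(x**2).sum(1,keepdims=True));return x*[c['fx'],c['fy']]+[c['cx'],c['cy']]
E
python3 - <<'E'
from h import *
np.set_printoptions(precision=4,suppress=True)
a=snap('top','top0.png');snap('side','side0.png');snap('wrist','wr0.png')
for n in('top','side','wrist'):print(n,env.calibration(n))
print(a[0]['tool_rot'],env.finger_overhang,a[0]['grip_width'])
E
```

```text
top {'fx': 384.7607029379957, 'fy': 384.7607029379957, 'cx': 252.66770575370353, 'cy': 189.4249474542476, 'k1': -0.0017536745244922875, 'position': array([0.3776, 0.0024, 1.4385]), 'rotation': array([[ 0.0016, -0.9963,  0.0854],
       [-1.    , -0.0013,  0.0039],
       [-0.0038, -0.0854, -0.9963]])}
side {'fx': 397.0852300000608, 'fy': 397.0852300000608, 'cx': 246.66111263794508, 'cy': 191.94828408530742, 'k1': -0.10240358274738837, 'position': array([0.4563, 0.989 , 0.7258]), 'rotation': array([[-0.9993, -0.0162,  0.0325],
       [-0.036 ,  0.5643, -0.8248],
       [-0.005 , -0.8254, -0.5645]])}
wrist {'fx': 266.64101028606126, 'fy': 266.64101028606126, 'cx': 257.1002396237067, 'cy': 194.5592183035172, 'k1': 0.0073967557505382085, 'hand_eye': array([[-0.0013, -0.9502, -0.3118,  0.0815],
       [ 1.    , -0.0013, -0.0001, -0.0008],
       [-0.0003, -0.3118,  0.9502, -0.1254],
       [ 0.    ,  0.    ,  0.    ,  1.    ]])}
[[ 0.8984  0.4392 -0.0003]
 [ 0.4392 -0.8984  0.0014]
 [ 0.0003 -0.0014 -1.    ]] 0.017 0.08524549856197261
```

View pics/top0.png

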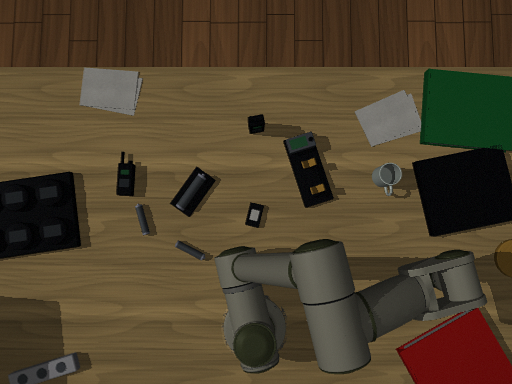

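View pics/side0.png

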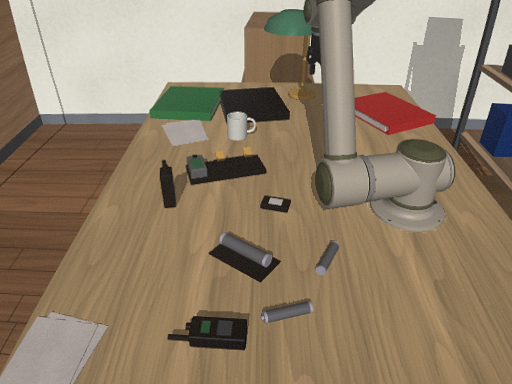

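The top view shows three sticks: one in the black rest at (193,191) and loose ones at (143,219) and (190,250). The one in the rest fits: it is the thickest and it lies in the rest. The tester is at (308,170), with its meter box at the (300,143) end. I'll confirm the stick and its stud end in an enlarged crop.

```bash
python3 - <<'E'
from h import *
t=cv2.imread('pics/top0.png');s=cv2.imread('pics/side0.png')
a=cv2.resize(t[155:265,125:225],(400,440),interpolation=cv2.INTER_CUBIC)
b=cv2.resize(s[220:330,200:300],(400,440),interpolation=cv2.INTER_CUBIC)
c=cv2.convertScaleAbs(np.hstack([a,b]),alpha=1.8,beta=20)
cv2.imwrite('pics/crop0.png',c)
c=cv2.convertScaleAbs(cv2.resize(t[115:225,265:345],(436,600),interpolation=cv2.INTER_CUBIC),alpha=1.8,beta=20)
cv2.imwrite('pics/crop1.png',c)
E
```

```text
(no output)
```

View pics/crop0.png

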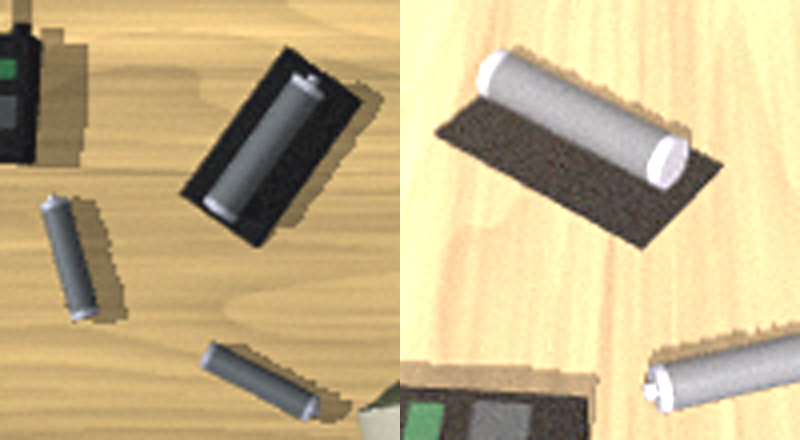

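View pics/crop1.png

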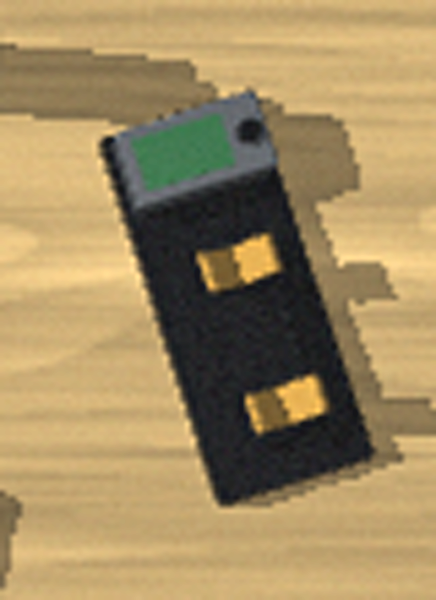

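The crop shows the stick in the rest: its plain end is at top-image (180,208) and its stud tip is at (203,174), up-right. The two loose ones are thinner and shorter. The tester's brass saddles are at (309,163) and (318,189), with the meter box at the far (+x) end.

```bash
python3 - <<'E'
from h import *
np.set_printoptions(precision=4,suppress=True)
A=np.array([[222,212],[308,85],[313,74]])/4+[125,155]-.4
P=pix2w('top',A,.033);print(P);d=P[2]-P[0];print(np.linalg.norm(d),np.degrees(np.arctan2(d[1],d[0])))
B=np.array([[240,263],[287,404]])/5.45+[265,115]-.4
Q=pix2w('top',B,.0625);print(Q,Q.mean(0));d=Q[0]-Q[1];print(np.linalg.norm(d),np.degrees(np.arctan2(d[1],d[0])))
E2=np.array([[220,503],[372,455]])/5.45+[265,115]-.4
R=pix2w('top',E2,.02);print(R,R.mean(0))
s=env.observe();print(s['position'],s['q'],s['time_s'])
E
```

```text
[[0.4311 0.273  0.033 ]
 [0.548  0.1959 0.033 ]
 [0.5582 0.1914 0.033 ]]
0.15101852335919874 -32.69383372135419
[[ 0.5921 -0.194   0.0625]
 [ 0.4984 -0.2239  0.0625]] [ 0.5452 -0.209   0.0625]
0.09834595505224775 17.708218976610638
[[ 0.4349 -0.1848  0.02  ]
 [ 0.4675 -0.288   0.02  ]] [ 0.4512 -0.2364  0.02  ]
[ 0.2416 -0.4939  0.2479] [-76.2763  21.831   74.3719   0.0017  83.8582 -12.3371] 0.15
```

Request:
jog_arm:
  hand: [0.085,0.085,0.085,0.085,0.085]
  travel:
    - [0.0166,0.0485,0]
    - [0.0166,0.0485,0]
    - [0.0166,0.0485,0]
    - [0.0166,0.0485,0]
    - [0.0166,0.0485,0]
  yaw: [-0.0687,-0.0687,-0.0687,-0.0687,-0.0687]

```text
time_s: 0.78
position: [0.3248, -0.2499, 0.2482]
tool_rot: [[0.994, 0.108, 0.0], [0.108, -0.994, 0.0], [0.0, -0.0, -1.0]]
ft_force: [1.4, -0.7, 0.2]
grip_width: 0.0851
gripper_force: 0.0
```

```bash
python3 -c "
from h import *
print(env.observe()['q'])"
```

```text
[-5.42436595e+01  7.59079386e+00  9.44220343e+01  6.28510046e-03
  7.79946151e+01  2.95310162e+01]
```

Request:
jog_arm:
  hand: [0.085,0.085,0.085,0.085,0.085]
  travel:
    - [0.0166,0.0485,0]
    - [0.0166,0.0485,0]
    - [0.0166,0.0485,0]
    - [0.0166,0.0485,-0.01]
    - [0.0166,0.0485,-0.01]
  yaw: [-0.0687,-0.0687,-0.0687,-0.0687,-0.0687]

```text
time_s: 1.4
position: [0.4079, -0.0074, 0.2281]
tool_rot: [[0.973, -0.232, 0.0], [-0.232, -0.973, -0.0], [0.001, 0.0, -1.0]]
ft_force: [0.6, -1.5, -0.4]
grip_width: 0.0848
gripper_force: 0.0
```

Request:
jog_arm:
  hand: [0.085,0.085,0.085,0.085,0.085]
  travel:
    - [0.0166,0.0485,-0.01]
    - [0.0166,0.0485,-0.01]
    - [0.0166,0.0485,-0.01]
    - [0.0166,0.0485,0]
    - [0,0,0]
  yaw: [-0.0687,-0.0687,-0.0687,-0.0687,-0.0687]

```text
time_s: 2.02
position: [0.4743, 0.1876, 0.1977]
tool_rot: [[0.84, -0.543, -0.001], [-0.543, -0.84, 0.0], [-0.001, 0.0, -1.0]]
ft_force: [-0.4, -1.0, 0.1]
grip_width: 0.0848
gripper_force: 0.0
```

```bash
python3 - <<'E'
from h import *
s,im=snap('wrist','wr1.png');print(s['q'],s['position'],s['tool_rot'])
cv2.imwrite('pics/wr1b.png',cv2.convertScaleAbs(cv2.resize(im[:,:,::-1],(800,600),interpolation=cv2.INTER_CUBIC),alpha=1.6,beta=10))
E
```

```text
[8.25461630e+00 2.04118657e+01 8.55113144e+01 2.24140672e-02
 7.41048877e+01 1.31136637e+02] [0.4742622  0.18762526 0.19768611] [[ 8.39731882e-01 -5.43000991e-01 -5.38798422e-04]
 [-5.43000909e-01 -8.39732054e-01  3.02013990e-04]
 [-6.16440201e-04  3.89572569e-05 -9.99999809e-01]]
```

View pics/wr1b.png

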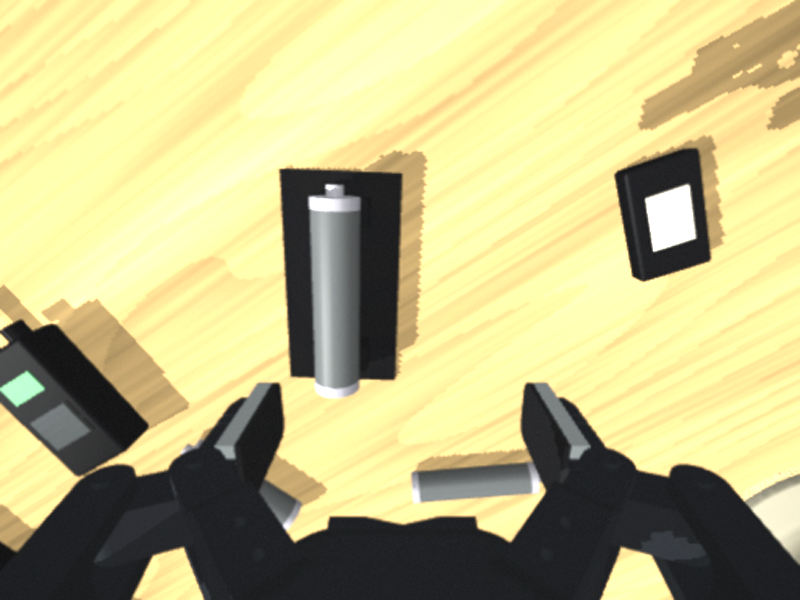

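The wrist view shows the stick, stud up, from the stud tip at (335,185) to the plain end at (337,396), with the rest square beneath it. Next I'll get its pose.

```bash
cat >> h.py <<'E'
def pose(P0,P1,t):  # plain end, stud tip
    d=P1-P0;print('len',np.linalg.norm(d[:2]),'yaw',np.degrees(np.arctan2(d[1],d[0])),t,P0,P1)
E
python3 - <<'E'
from h import *
np.set_printoptions(precision=4,suppress=True)
s=env.observe();k=1.5625
u=lambda *p:np.array(p)/k-.2
lo=pix2w('wrist',[u(337,396)],.05,s)[0];tip=pix2w('wrist',[u(335,185)],.033,s)[0]
lo2=pix2w('wrist',[u(337.5,370),u(334.5,215)],.037,s)
pose(lo,tip,'ends');d=(tip-lo)[:2];d/=np.linalg.norm(d)
pose(lo2[0],lo2[1],'axis')
rest=pix2w('wrist',[u(280,169),u(402,174),u(396,380),u(291,377)],.004,s);print(rest.mean(0))
d2=rest[0]+rest[1]-rest[2]-rest[3];print('rest yaw',np.degrees(np.arctan2(d2[1],d2[0])))
print('centre',lo[:2]+72*d/1000, tip[:2]-.080*d)
print('tcp',s['position'],np.degrees(np.arctan2(s['tool_rot'][1][0],s['tool_rot'][0][0])))
E
```

```text
len 0.15022970289393725 yaw -34.50682549972555 ends [0.4332 0.2727 0.05  ] [0.557  0.1876 0.033 ]
len 0.11617390992192046 yaw -34.95505840568828 axis [0.4461 0.2653 0.037 ] [0.5413 0.1988 0.037 ]
[0.4947 0.2312 0.004 ]
rest yaw -35.08975252583061
centre [0.4926 0.2319] [0.4911 0.2329]
tcp [0.4739 0.1864 0.1977] -33.10702256958201
```

Request:
jog_arm:
  hand: [0.085,0.085,0.085,0.085,0.085]
  travel:
    - [0.009,0.024,-0.03]
    - [0.009,0.0235,-0.04]
    - [0,0,-0.04]
    - [0,0,-0.03]
    - [0,0,-0.005]
  yaw: [-0.033,0,0,0,0]

```text
time_s: 2.7
position: [0.4912, 0.2319, 0.0518]
tool_rot: [[0.821, -0.572, -0.004], [-0.572, -0.821, -0.001], [-0.002, 0.003, -1.0]]
ft_force: [0.0, -0.7, 1.1]
grip_width: 0.0853
gripper_force: 0.0
```

```bash
python3 - <<'E'
from h import *
s,im=snap('wrist','wr2.png');print(s['position'],s['tool_rot'])
cv2.imwrite('pics/wr2b.png',cv2.convertScaleAbs(cv2.resize(im[:,:,::-1],(800,600),interpolation=cv2.INTER_CUBIC),alpha=1.6,beta=10))
E
```

```text
[0.49115693 0.23186794 0.05180762] [[ 8.20562592e-01 -5.71545006e-01 -3.65230319e-03]
 [-5.71551252e-01 -8.20565890e-01 -8.87167000e-04]
 [-2.48989955e-03  2.81545451e-03 -9.99992937e-01]]
```

View pics/wr2b.png

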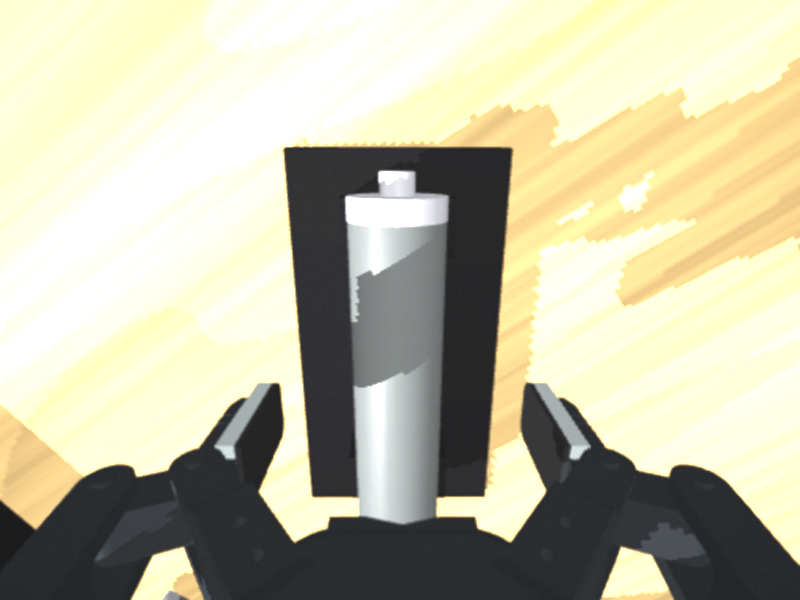

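The stick is centred between the fingers at (397,350) and parallel to the tool, with the stud tip at (397,171). I'll go down and grip.

Request:
jog_arm:
  hand: [0.085,0.085,0.033,0.03,0.03]
  travel:
    - [0,0,-0.015]
    - [0,0,-0.006]
    - [0,0,0]
    - [0,0,0]
    - [0,0,0]
  yaw: [0,0,0,0,0]
  grip_force: 60

```text
time_s: 3.38
position: [0.4922, 0.2325, 0.0328]
tool_rot: [[0.82, -0.572, 0.001], [-0.572, -0.82, 0.0], [0.001, -0.001, -1.0]]
ft_force: [-5.7, -2.1, 14.2]
grip_width: 0.0326
gripper_force: 59.8
```

Request:
jog_arm:
  hand: [0.03,0.03,0.03,0.03,0.03]
  travel:
    - [0,0,0]
    - [0,0,0]
    - [0,0,0]
    - [0,0,0]
    - [0,0,0]
  yaw: [0,0,0,0,0]

```text
time_s: 4.0
position: [0.4923, 0.2325, 0.033]
tool_rot: [[0.82, -0.572, 0.001], [-0.572, -0.82, 0.0], [0.001, -0.001, -1.0]]
ft_force: [-0.9, -0.4, 4.9]
grip_width: 0.0324
gripper_force: 59.2
```

```bash
python3 - <<'E'
from h import *
np.set_printoptions(precision=4,suppress=True)
s,im=snap('wrist','wr3.png');print(s['position'],s['tool_rot'],s['ft_force'],s['grip_width'],s['gripper_force'])
cv2.imwrite('pics/wr3b.png',cv2.resize(cv2.convertScaleAbs(im[:,:,::-1],alpha=1.3)[0:240,150:360],(700,800)[0:2]) if 0 else cv2.resize(im[60:340,150:360,::-1],(450,600)))
E
```

```text
[0.4923 0.2325 0.033 ] [[ 0.8204 -0.5718  0.0011]
 [-0.5718 -0.8204  0.0002]
 [ 0.0008 -0.0008 -1.    ]] [-0.9102 -0.3875  4.8525] 0.0324444751616516 59.16792690753937
```

View pics/wr3b.png

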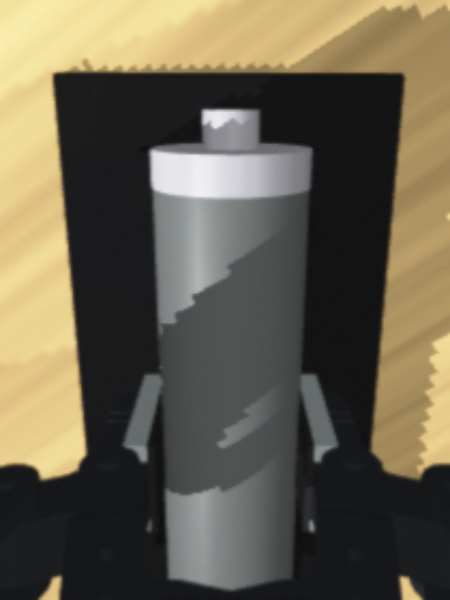

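Held: grip width 32 mm, stick parallel to the tool, stud tip at wrist pixel (257,111). I'll work out the in-hand offset, then lift.

```bash
python3 - <<'E'
from h import *
np.set_printoptions(precision=4,suppress=True)
s=env.observe()
P=pix2w('wrist',[(257.5,111),(257.5,129.5)],.033,s);R=np.array(s['tool_rot'])
print((P-s['position'])@R)
P=pix2w('wrist',[(257.5,111),(257.5,129.5)],.043,s);print((P-s['position'])@R)
# silhouette edges for the lateral/yaw of stick in the tool
for row,l,r in((150,155,307),(400,166,301),(560,169,296)):pass
E
```

```text
[[ 0.0784 -0.0014  0.    ]
 [ 0.0703 -0.0014 -0.    ]]
[[ 0.0786 -0.0015 -0.01  ]
 [ 0.0711 -0.0015 -0.01  ]]
```

Request:
jog_arm:
  hand: [0.03,0.03,0.03,0.03,0.03]
  travel:
    - [0,0,0.015]
    - [0,0,0.03]
    - [0,0,0.04]
    - [0,0,0.04]
    - [0,0,0.03]
  yaw: [0,0,0,0,0]

```text
time_s: 4.68
position: [0.4919, 0.2325, 0.1898]
tool_rot: [[0.82, -0.572, 0.002], [-0.572, -0.82, 0.0], [0.001, -0.001, -1.0]]
ft_force: [-0.7, -0.0, -2.4]
grip_width: 0.0325
gripper_force: 59.7
```

Request:
jog_arm:
  hand: [0.03,0.03,0.03,0.03,0.03]
  travel:
    - [-0.0013,-0.04,0]
    - [-0.0013,-0.04,0]
    - [-0.0013,-0.04,0]
    - [-0.0013,-0.04,0]
    - [-0.0013,-0.04,0]
  yaw: [0.0918,0.0918,0.0918,0.0918,0.0918]

```text
time_s: 5.3
position: [0.4851, 0.0312, 0.188]
tool_rot: [[0.989, -0.146, 0.0], [-0.146, -0.989, -0.0], [0.0, -0.0, -1.0]]
ft_force: [0.9, 0.1, -1.3]
grip_width: 0.0321
gripper_force: 60.0
```

Request:
jog_arm:
  hand: [0.03,0.03,0.03,0.03,0.03]
  travel:
    - [-0.0013,-0.04,0]
    - [-0.0013,-0.04,0]
    - [-0.0013,-0.04,0]
    - [-0.0013,-0.04,0]
    - [-0.0013,-0.04,0]
  yaw: [0.0918,0.0918,0.0918,0.0918,0.0918]

```text
time_s: 5.92
position: [0.4786, -0.1687, 0.188]
tool_rot: [[0.952, 0.307, 0.0], [0.307, -0.952, -0.0], [0.0, 0.0, -1.0]]
ft_force: [0.7, 0.6, -2.7]
grip_width: 0.0323
gripper_force: 60.0
```

Request:
jog_arm:
  hand: [0.03,0.03,0.03,0.03,0.03]
  travel:
    - [0,0,0]
    - [0,0,0]
    - [0,0,0]
    - [0,0,0]
    - [0,0,0]
  yaw: [0,0,0,0,0]

```text
time_s: 6.55
position: [0.479, -0.1671, 0.1874]
tool_rot: [[0.952, 0.305, -0.0], [0.305, -0.952, 0.0], [-0.0, -0.0, -1.0]]
ft_force: [0.3, -0.5, -1.6]
grip_width: 0.0327
gripper_force: 60.0
```

```bash
python3 - <<'E'
from h import *
np.set_printoptions(precision=4,suppress=True)
s,im=snap('wrist','wr4.png');print(s['position'],s['tool_rot'],s['ft_force'],s['q'])
cv2.imwrite('pics/wr4b.png',cv2.convertScaleAbs(cv2.resize(im[:,:,::-1],(800,600),interpolation=cv2.INTER_CUBIC),alpha=1.6,beta=20))
E
```

```text
[ 0.479  -0.1671  0.1874] [[ 0.9524  0.305  -0.    ]
 [ 0.305  -0.9524  0.    ]
 [-0.     -0.     -1.    ]] [ 0.2922 -0.5411 -1.5772] [-32.6222  20.7677  86.8635   0.0002  72.37    39.621 ]
```

View pics/wr4b.png

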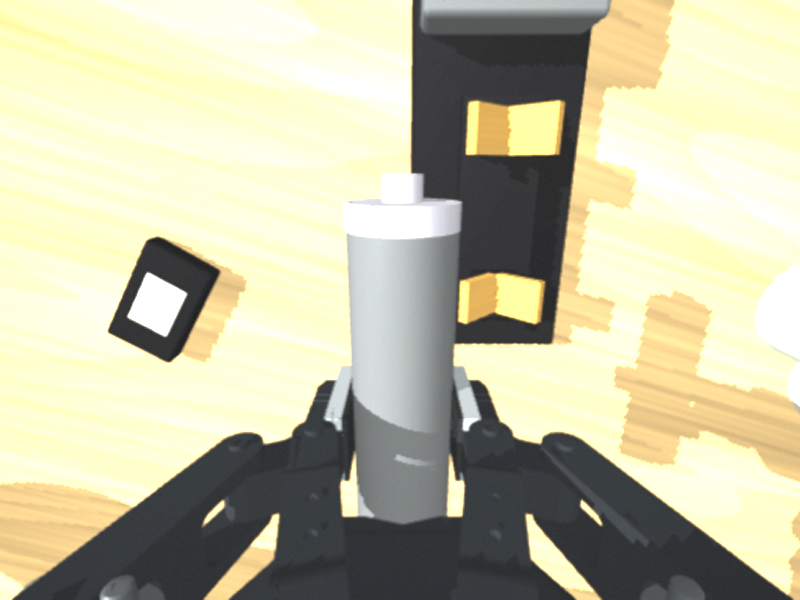

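The two brass saddles show at (515,130) and (500,300), with the groove line near column 508 at the front and 496 at the rear. The meter box is at the top, and the stud points towards it. I'll fit the tester pose to the saddle corners.

```bash
cat > fit.py <<'E'
from h import *
from scipy.optimize import least_squares
np.set_printoptions(precision=4,suppress=True)
s=env.observe();im=cv2.imread('pics/wr4.png');g=cv2.cvtColor(im,6)
px=np.float32([[508,107],[509,155],[496,273],[496,317],[469,101],[564,100],[559,156],[467,156],[543,280],[541,322]])/1.5625-.2
M=np.array([[62,0,52],[36,0,52],[-36,0,52],[-62,0,52],[62,21,73],[62,-21,73],[36,-21,73],[36,21,73],[-36,-21,73],[-62,-21,73]])/1e3
q=cv2.cornerSubPix(g,px.reshape(-1,1,2).copy(),(3,3),(-1,-1),(3,30,.01)).reshape(-1,2)
print('moved',np.linalg.norm(q-px,axis=1))
def w(p):
    c,n=np.cos(p[2]),np.sin(p[2]);return np.c_[M[:,0]*c-M[:,1]*n+p[0],M[:,0]*n+M[:,1]*c+p[1],M[:,2]]
for name,d in(('hand',px),('sub',q)):
    r=least_squares(lambda p:(w(p)-0 is None) or (w2pix('wrist',w(p),s)-d).ravel(),[.545,-.209,.309],loss='soft_l1')
    p=r.x;print(name,p[:2],np.degrees(p[2]),'\n',(w2pix('wrist',w(p),s)-d).round(1).tolist())
R=np.array(s['tool_rot']);print('tool yaw',np.degrees(np.arctan2(R[1,0],R[0,0])))
# stick in tool: silhouette edges at two rows (view px) -> bisector
for r0,l,r in((245,348,459),(340,352,455)):
    P=pix2w('wrist',np.array([[(l+r)/2,r0]])/1.5625-.2,s['position'][2]+.004,s);print('stick tool',(P-s['position'])@R)
P=pix2w('wrist',np.array([[402.5,174.]])/1.5625-.2,s['position'][2],s);print('tip',(P-s['position'])@R)
E
python3 fit.py
```

```text
moved [0.9473 0.3527 0.4213 2.826  0.6111 2.8314 0.     1.4456 0.8182 0.    ]
hand [ 0.5473 -0.2093] 18.8155977615788 
 [[0.4, -0.3], [-1.9, 0.1], [2.2, 0.8], [0.8, -3.0], [5.8, 0.6], [-3.2, -0.0], [-3.1, -1.8], [5.9, -0.7], [-0.2, 1.3], [-1.3, 0.6]]
sub [ 0.5474 -0.2092] 18.69740974169102 
 [[-0.2, 0.2], [-2.2, -0.2], [1.7, 0.4], [0.6, -0.3], [6.1, -0.2], [-0.3, -0.1], [-3.1, -1.9], [6.7, 0.3], [-0.2, 0.4], [-1.5, 0.6]]
tool yaw 17.749047150301273
stick tool [[ 0.0599 -0.0006 -0.004 ]]
stick tool [[ 0.0297 -0.0006 -0.004 ]]
tip [[ 0.0796 -0.0008 -0.    ]]
```

```bash
cat > fit2.py <<'E'
exec(open('fit.py').read().split("for name,d")[0])
def w2(p):
    M2=M.copy();M2[4:,1]=np.sign(M[4:,1])*p[3];c,n=np.cos(p[2]),np.sin(p[2]);return np.c_[M2[:,0]*c-M2[:,1]*n+p[0],M2[:,0]*n+M2[:,1]*c+p[1],M2[:,2]+np.r_[np.zeros(4),np.full(6,p[4])]]
for name,d,i in(('groove',px,range(4)),('groove sub',q,range(4)),('all',px,range(10)),('allsub',q,range(10))):
    i=list(i);f=(lambda p:(w2(p)))
    r=least_squares(lambda p:np.r_[(w2pix('wrist',f(p),s)-d)[i].ravel(),(p[3:]-[.027,0])*100],[.545,-.209,.309,.027,0],loss='soft_l1',x_scale=[.01,.01,.01,.01,.01])
    p=r.x;print(name,p,np.degrees(p[2]),'\n',(w2pix('wrist',f(p),s)-d)[i].round(1).tolist())
cv2.imwrite('pics/wr4c.png',cv2.convertScaleAbs(cv2.resize(im[55:220,285:370],(309*1,600),interpolation=cv2.INTER_CUBIC),alpha=1.2))
E
python3 fit2.py
```

```text
moved [0.9473 0.3527 0.4213 2.826  0.6111 2.8314 0.     1.4456 0.8182 0.    ]
groove [ 0.547  -0.2088  0.3161  0.027   0.    ] 18.110111967945077 
 [[0.7, -0.1], [-2.1, 0.3], [1.2, 0.9], [-0.4, -2.8]]
groove sub [ 0.5474 -0.2091  0.3117  0.027   0.    ] 17.856486648177547 
 [[0.6, 0.2], [-1.8, -0.3], [1.0, 0.4], [-0.4, -0.3]]
all [ 0.547  -0.2084  0.3142  0.025  -0.0034] 18.001138544850917 
 [[0.3, -0.2], [-2.4, 0.2], [0.7, 0.8], [-0.9, -2.9], [0.2, 0.9], [0.0, 1.0], [-0.3, -1.3], [0.1, -0.9], [1.3, 0.7], [-0.1, -0.3]]
allsub [ 0.5471 -0.2083  0.3148  0.025  -0.004 ] 18.036641333404994 
 [[-0.5, 0.2], [-2.8, -0.2], [0.3, 0.4], [-1.0, -0.2], [0.2, 0.3], [2.5, 1.0], [-0.7, -1.4], [0.7, 0.3], [1.3, -0.4], [-0.4, -0.6]]
```

View pics/wr4c.png

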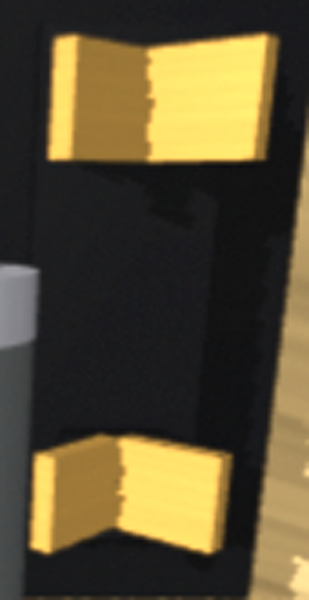

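The enlarged crop shows both V saddles: the front one has its apex at about (149,47)–(148,160) with outer corners (53,37) and (277,35). The rear one has its apex at about (115,436)–(116,531) with corners (33,455) and (232,455). I'll refit with these.

```bash
cat > fit3.py <<'E'
exec(open('fit.py').read().split("q=cv2")[0])
C=np.array([[149,47],[148,160],[114,436],[116,531],[53,37],[277,35],[266,159],[49,159],[232,455],[219,553],[33,455],[32,552]])
d=(C+.5)/[309/85,600/165]+[285,55]-.5
sx=np.array([62,36,-36,-62,62,62,36,36,-36,-62,-36,-62])/1e3;sy=np.array([0,0,0,0,1,-1,-1,1,-1,-1,1,1])
def w(p):
    y=sy*p[3];z=np.where(sy==0,.052,.073+p[4]);c,n=np.cos(p[2]),np.sin(p[2]);return np.c_[sx*c-y*n+p[0],sx*n+y*c+p[1],z]
for i in(list(range(12)),list(range(4,12)),list(range(4))):
    r=least_squares(lambda p:np.r_[(w2pix('wrist',w(p),s)-d)[i].ravel(),(p[3:]-[.025,0])*100],[.545,-.209,.309,.025,0],loss='soft_l1',x_scale=.01)
    p=r.x;print(p,np.degrees(p[2]),(w2pix('wrist',w(p),s)-d).round(1).tolist())
E
python3 fit3.py
```

```text
[ 0.5469 -0.2078  0.3072  0.0254 -0.0025] 17.59907376157464 [[-0.5, 0.3], [-2.6, 0.3], [1.1, 0.6], [-1.2, -1.1], [0.5, -0.1], [0.6, 0.4], [-0.2, -0.0], [0.0, -0.0], [-0.1, 0.2], [0.6, -0.8], [0.6, 0.1], [-0.3, -0.6]]
[ 0.5468 -0.2074  0.3088  0.0252 -0.0015] 17.690170072855384 [[-1.1, 0.3], [-3.1, 0.3], [0.8, 0.6], [-1.5, -1.1], [0.2, -0.2], [0.3, 0.2], [-0.5, -0.1], [-0.2, -0.0], [-0.2, 0.4], [0.5, -0.5], [0.5, 0.5], [-0.4, -0.2]]
[ 0.5473 -0.2085  0.3048  0.025   0.    ] 17.462329687292478 [[0.6, 0.1], [-1.6, 0.2], [1.8, 0.5], [-0.6, -1.2], [2.6, -0.9], [2.5, -0.2], [1.5, -0.2], [1.9, -0.4], [1.2, 0.8], [1.7, 0.0], [2.1, 0.6], [1.1, 0.1]]
```

Request:
jog_arm:
  hand: [0.03,0.03,0.03,0.03,0.03]
  travel:
    - [0.023,-0.0137,0]
    - [0.023,-0.0137,-0.01]
    - [0.023,-0.0137,-0.03]
    - [0,0,-0.03]
    - [0,0,-0.017]
  yaw: [0,0,0,0,0]

```text
time_s: 7.22
position: [0.5477, -0.2084, 0.0984]
tool_rot: [[0.953, 0.304, -0.002], [0.304, -0.953, 0.001], [-0.002, -0.002, -1.0]]
ft_force: [-0.0, 0.7, -0.9]
grip_width: 0.0323
gripper_force: 60.1
```

Request:
jog_arm:
  hand: [0.03,0.03,0.03,0.03,0.03]
  travel:
    - [0,0,-0.008]
    - [0,0,-0.004]
    - [0,0,0]
    - [0,0,0]
    - [0,0,0]
  yaw: [0,0,0,0,0]

```text
time_s: 7.85
position: [0.5481, -0.2088, 0.0888]
tool_rot: [[0.953, 0.304, 0.001], [0.304, -0.953, -0.0], [0.001, 0.001, -1.0]]
ft_force: [0.6, -0.6, -2.2]
grip_width: 0.0323
gripper_force: 60.1
```

Request:
jog_arm:
  hand: [0.03,0.03,0.03,0.03,0.03]
  travel:
    - [0,0,-0.004]
    - [0,0,-0.003]
    - [0,0,-0.003]
    - [0,0,0]
    - [0,0,0]
  yaw: [0,0,0,0,0]

```text
time_s: 8.48
position: [0.548, -0.2087, 0.0783]
tool_rot: [[0.953, 0.304, 0.0], [0.304, -0.953, -0.0], [0.0, 0.0, -1.0]]
ft_force: [-0.1, 0.5, -1.3]
grip_width: 0.0324
gripper_force: 60.1
```

Request:
jog_arm:
  hand: [0.03,0.03,0.03,0.03,0.03]
  travel:
    - [0,0,-0.001]
    - [0,0,-0.001]
    - [0,0,0]
    - [0,0,0]
    - [0,0,0]
  yaw: [0,0,0,0,0]

```text
time_s: 9.1
position: [0.548, -0.2087, 0.0763]
tool_rot: [[0.953, 0.304, 0.0], [0.304, -0.953, -0.0], [0.0, 0.0, -1.0]]
ft_force: [-0.1, 0.3, -1.3]
grip_width: 0.0323
gripper_force: 60.1
```

Request:
jog_arm:
  hand: [0.03,0.03,0.03,0.03,0.03]
  travel:
    - [0,0,-0.001]
    - [0,0,0]
    - [0,0,-0.0005]
    - [0,0,0]
    - [0,0,0]
  yaw: [0,0,0,0,0]

```text
time_s: 9.72
position: [0.5481, -0.2087, 0.0752]
tool_rot: [[0.953, 0.304, 0.0], [0.304, -0.953, -0.0], [0.0, 0.0, -1.0]]
ft_force: [-1.8, 0.2, 5.1]
grip_width: 0.0323
gripper_force: 60.5
```

Request:
jog_arm:
  hand: [0.03,0.03,0.03,0.03,0.03]
  travel:
    - [0,0,-0.001]
    - [0,0,0]
    - [0,0,0]
    - [0,0,0]
    - [0,0,0]
  yaw: [0,0,0,0,0]

```text
time_s: 10.35
position: [0.5481, -0.2088, 0.0743]
tool_rot: [[0.953, 0.304, 0.001], [0.304, -0.953, -0.0], [0.0, 0.001, -1.0]]
ft_force: [-1.7, 0.1, 6.2]
grip_width: 0.0325
gripper_force: 60.6
```

Contact, with the lateral force near zero. I'll let go so the stick settles on both flanks, then press from above with closed fingertips, which can't push it sideways.

Request:
jog_arm:
  hand: [0.03,0.03,0.05,0.07,0.085]
  travel:
    - [0,0,0.0014]
    - [0,0,0]
    - [0,0,0]
    - [0,0,0]
    - [0,0,0]
  yaw: [0,0,0,0,0]
  grip_force: 20

```text
time_s: 10.98
position: [0.548, -0.2086, 0.075]
tool_rot: [[0.953, 0.304, -0.0], [0.304, -0.953, 0.0], [-0.0, -0.0, -1.0]]
ft_force: [-0.0, 0.8, 0.6]
grip_width: 0.0832
gripper_force: 0.0
```

Request:
jog_arm:
  hand: [0.085,0.085,0.085,0.085,0.085]
  travel:
    - [0,0,0]
    - [0,0,0.005]
    - [0,0,0.02]
    - [0,0,0.03]
    - [0,0,0.03]
  yaw: [0,0,0,0,0]

```text
time_s: 11.6
position: [0.5479, -0.2086, 0.1614]
tool_rot: [[0.953, 0.304, 0.0], [0.304, -0.953, -0.0], [0.0, 0.0, -1.0]]
ft_force: [0.3, 0.3, 0.1]
grip_width: 0.0848
gripper_force: 0.0
```

```bash
python3 - <<'E'
from h import *
np.set_printoptions(precision=4,suppress=True)
s,im=snap('wrist','wr5.png');print(s['position'],s['tool_rot'],s['ft_force'])
cv2.imwrite('pics/wr5b.png',cv2.convertScaleAbs(cv2.resize(im[0:384,150:362,::-1],(331,600),interpolation=cv2.INTER_CUBIC),alpha=1.2))
E
```

```text
[ 0.5479 -0.2086  0.1614] [[ 0.9525  0.3044  0.0001]
 [ 0.3044 -0.9525 -0.    ]
 [ 0.0001  0.0001 -1.    ]] [0.3407 0.3027 0.1261]
```

View pics/wr5b.png

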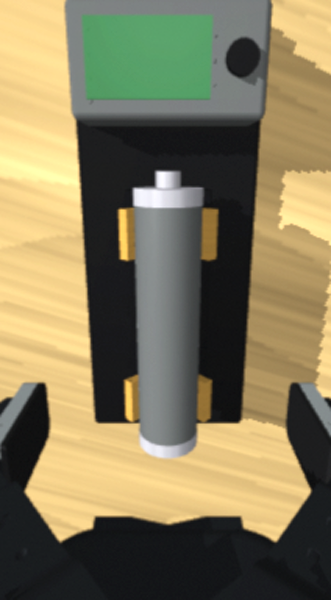

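The stick lies in the groove, stud tip at (168,170) towards the meter box, with brass showing equally on both sides. I'll check the lengthwise centring.

```bash
python3 - <<'E'
from h import *
np.set_printoptions(precision=4,suppress=True)
s=env.observe();R=np.array(s['tool_rot'])
f=lambda p,z:((pix2w('wrist',(np.array(p)+.5)/1.5625+[150,0]-.5,z,s)-s['position'])@R)[:,:2]
a=f([[119,209],[218,209],[120,260],[217,259],[126,376],[210,376],[126,421],[212,420]],.0715)
print(a,'saddle mid',a.mean(0))
print('tip-80',f([[168,170]],.076)-[.08,0],'stud end -72',f([[168,187]],.082)-[.072,0],'plain+72',f([[168,458]],.093)+[.072,0])
E
```

```text
[[ 0.0611 -0.026 ]
 [ 0.061   0.025 ]
 [ 0.0344 -0.0265]
 [ 0.0348  0.0255]
 [-0.0348 -0.0255]
 [-0.035   0.0238]
 [-0.0652 -0.0265]
 [-0.0648  0.0259]] saddle mid [-0.0011 -0.0005]
tip-80 [[ 0.0002 -0.0008]] stud end -72 [[ 0.0004 -0.0008]] plain+72 [[-0.0033 -0.0009]]
```

The stick and the saddles are centred on each other to within about 1 mm. I'll close the fingers and go down to just above the stick.

Request:
jog_arm:
  hand: [0,0,0,0,0]
  travel:
    - [0,0,0]
    - [0,0,0]
    - [0,0,0]
    - [0,0,0]
    - [0,0,-0.02]
  yaw: [0,0,0,0,0]
  grip_force: 40

```text
time_s: 12.28
position: [0.5486, -0.209, 0.1409]
tool_rot: [[0.953, 0.304, 0.002], [0.304, -0.953, -0.001], [0.002, 0.002, -1.0]]
ft_force: [0.5, -0.0, -0.3]
grip_width: -0.0002
gripper_force: 0.0
```

Request:
jog_arm:
  hand: [0,0,0,0,0]
  travel:
    - [0,0,-0.02]
    - [0,0,-0.006]
    - [0,0,0]
    - [0,0,0]
    - [0,0,0]
  yaw: [0,0,0,0,0]

```text
time_s: 12.9
position: [0.5482, -0.2088, 0.1148]
tool_rot: [[0.953, 0.304, 0.001], [0.304, -0.953, -0.001], [0.001, 0.001, -1.0]]
ft_force: [-0.5, 0.3, 0.5]
grip_width: -0.0
gripper_force: 0.0
```

Request:
jog_arm:
  hand: [0,0,0,0,0]
  travel:
    - [0,0,-0.002]
    - [0,0,-0.002]
    - [0,0,-0.001]
    - [0,0,-0.001]
    - [0,0,0]
  yaw: [0,0,0,0,0]

```text
time_s: 13.52
position: [0.548, -0.2087, 0.1087]
tool_rot: [[0.953, 0.304, 0.0], [0.304, -0.953, -0.0], [0.0, 0.0, -1.0]]
ft_force: [-1.6, 1.1, 5.3]
grip_width: 0.0001
gripper_force: 2.7
```

Request:
jog_arm:
  hand: [0,0,0,0,0]
  travel:
    - [0,0,-0.002]
    - [0,0,-0.002]
    - [0,0,-0.002]
    - [0,0,-0.001]
    - [0,0,0]
  yaw: [0,0,0,0,0]

```text
time_s: 14.15
position: [0.5481, -0.2087, 0.1024]
tool_rot: [[0.953, 0.305, 0.001], [0.305, -0.953, -0.001], [0.001, 0.001, -1.0]]
ft_force: [-3.2, 1.2, 11.3]
grip_width: 0.0001
gripper_force: 5.5
```

Request:
jog_arm:
  hand: [0,0,0,0,0]
  travel:
    - [0,0,-0.001]
    - [0,0,-0.0005]
    - [0,0,-0.0005]
    - [0,0,0]
    - [0,0,0]
  yaw: [0,0,0,0,0]

```text
time_s: 14.78
position: [0.5481, -0.2088, 0.1007]
tool_rot: [[0.952, 0.305, 0.001], [0.305, -0.952, -0.001], [0.001, 0.001, -1.0]]
ft_force: [-3.4, 2.3, 12.3]
grip_width: -0.0005
gripper_force: 6.3
```

Request:
jog_arm:
  hand: [0,0,0,0,0]
  travel:
    - [0,0,-0.0005]
    - [0,0,-0.0005]
    - [0,0,-0.0005]
    - [0,0,0]
    - [0,0,0]
  yaw: [0,0,0,0,0]

```text
time_s: 15.4
position: [0.5481, -0.2088, 0.0998]
tool_rot: [[0.952, 0.305, 0.001], [0.305, -0.952, -0.001], [0.001, 0.002, -1.0]]
ft_force: [-6.0, 3.0, 17.4]
grip_width: 0.0002
gripper_force: 8.9
```

Request:
jog_arm:
  hand: [0,0,0,0,0]
  travel:
    - [0,0,-0.0003]
    - [0,0,0]
    - [0,0,-0.0003]
    - [0,0,0]
    - [0,0,0]
  yaw: [0,0,0,0,0]

```text
time_s: 16.02
position: [0.5481, -0.2088, 0.0997]
tool_rot: [[0.952, 0.305, 0.002], [0.305, -0.952, -0.002], [0.001, 0.002, -1.0]]
ft_force: [-6.4, 2.7, 22.9]
grip_width: 0.0001
gripper_force: 11.0
```

The force jumps while the height stays put, so the cradle is at its stop, about 10 mm below first contact. One hold to check it is steady.

Request:
jog_arm:
  hand: [0,0,0,0,0]
  travel:
    - [0,0,0]
    - [0,0,0]
    - [0,0,0]
    - [0,0,0]
    - [0,0,0]
  yaw: [0,0,0,0,0]

```text
time_s: 16.65
position: [0.5482, -0.2088, 0.0998]
tool_rot: [[0.952, 0.305, 0.002], [0.305, -0.952, -0.002], [0.001, 0.002, -1.0]]
ft_force: [-7.1, 3.8, 22.1]
grip_width: 0.0003
gripper_force: 11.0
```

```bash
python3 - <<'E'
from h import *
s=env.observe();print(s['position'],s['ft_force'])
if 16<s['ft_force'][2]<35 and s['position'][2]<.1003: print(env.close_job())
E
```

```text
[ 0.54815816 -0.20879358  0.09975449] [-7.07691059  3.76144363 22.13241188]
the job is handed in; nothing more can be done
None
```

I handed the job in at about 17 s: the stick lies in the tester's V groove, stud towards the meter box and centred to about 1 mm, held at the cradle's lower stop with about 22 N by the closed fingertips on top (not gripped); flank contact under the press was judged from forces only.

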